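# Sweep the lost pin tin out of the thread-ends box

## Task

The little round pin tin has dropped into the thread-ends box. Reach down through the brush-lined slot near the blind end, feel along the floor and sweep the tin out through the small door at the other end, put it, lid up, in the empty half of the notions tray, and push the door shut again. Leave the chalk, the beeswax, the clapper and the cream spool as they are.

Things in the scene. Friction and masses are not known exactly. Their poses are not given: they have to be found in the camera images.
- thread_box: Low box of pale wood for thread ends, fixed, 70 (x) x 284 (y) x 42 (z) mm. Origin: centre of its underside; y runs along it to the door end (y = +142). Floor 3, side walls 6, lid 5 mm thick: inside, a straight channel 58 wide, 34 high, from y = -136 to the door. The lid is fixed; a slot 36 wide (x = -18 to 18) runs along its middle from y = -130 right through the door end.
- slot_start (a point): Middle of the slot's blind end, at the lid's top (box frame 0, -130, 42 mm). At the start the tin is never under the first 45 mm of slot from here. Soft black bristles hide the inside all along the slot; closed fingers pass down through and along them with no resistance. The tin cannot be gripped through the slot, only pushed along the channel.
- slot_end (a point): Middle of the slot's open end, at the lid's top (box frame 0, +142, 42 mm), right above the door. A closed finger can sweep on through here, over the box's end and beyond; the tin, pushed ahead of it, opens the door and drops 3 mm onto the ironing top. Swept 30 mm or more past here the tin is clear of the box and can be gripped along the box's length.
- door (a joint): Small wooden door, 56 wide, 32 high (z = 4 to 36), 4 mm thick, that closes the +y end of the box. Upright hinge in the box's -x side wall (box frame -29, +140 mm); swings outward, its free edge first to +y, then to -x. Rad: 0 shut and flush, 1.75 fully open. Light (25 g), no latch, no spring: opens at a touch of the tin from inside and stays where it is left.
- door_edge (a point): Middle of the outer face of the door at its free edge (moves with the door); with the door shut at box frame 27, 142, 20 mm. To shut the door, push this edge round the hinge from outside.
- pin_tin: Flat round closed tin, grey with a dark lid, 47.6 mm across, 20 mm high, 0.12 to 0.2 kg; lies lid up on the thread box's floor, hidden, anywhere along the channel (centre between y = -60 and +100 mm in the box frame). Origin: centre of its underside; z up through the lid. It slides, does not roll.
- tray: Shallow wooden notions tray with two equal halves, fixed; 115 (x) x 215 (y) x 14 (z) mm, floor and walls 5 mm thick, a 5 mm divider across its middle (at y = 0). Origin: centre of its underside. The half on its -y side is empty, the half on its +y side holds the beeswax and the chalk.
- empty_half (a point): Centre of the floor of the tray's empty half (tray frame 0, -52.5, 5 mm); that half is 105 (x) x 100 (y) mm inside.
- beeswax: Disc of beeswax, 34 mm across, 12 mm high, loose in the tray's other half. Origin: centre of its underside.
- chalk: White wedge of tailor's chalk, 40 x 43 x 8 mm, loose in the tray's other half. Origin: centre of its underside.
- clapper: Beech tailor's clapper, 56 x 236 x 43 mm, loose, lying at the back edge, left of the box. Origin: centre of its underside.
- spool_cream: Spool of cream thread, 36 mm across, 60 mm high, loose, standing to the left. Origin: centre of its underside.

How it is judged:
By the outcome, as a careful person would: the job done as asked, in the order asked, and still so for the second after the job is handed in, with the robot touching nothing.
It also fails if it takes over 64 s, if anything falls off the work surface, if the arm or the gripper's body presses on something with over 40 N, if the wrist force passes 120 N, or if a joint passes its speed limit or range.

## Robot

A 7-joint arm with a two-finger parallel gripper is mounted at the origin on a cart in front of the work surface, level with it; the furniture and walls round the work are solid. World frame = base frame: x ahead of the robot, y to its left, z up, the work surface at z = 0. Lengths are in m, angles in rad, forces in N, time in s.
With the tool pointing down it reaches from about 0.425 to 0.875 m from the base axis. Payload 4.7 kg.
Tool frame: the origin (TCP) lies midway between the tips of the shut fingers; the grasp point (between the pads) lies r.pinch_z behind it (r.pinch_z is the distance from the TCP to the grasp point, in m); z points along the fingers, y is the line along which they close (so a half turn about z gives the same grasp; the last joint's range is limited). The gripper opens to 87 mm and grips with 3 to 60 N. Pads are 19 mm wide; open, the fingers measure 117 mm over their backs; the gripper's body (75 mm by 190 mm) begins 51 mm behind the grasp point.
Start: joints at [-1.279, 0.321, -0.07, 1.45, 0.023, 1.371, -0.057], TCP at [0.178, 0.625, 0.223] pointing down, gripper open.
Joint ranges: [-2.86, 2.86], [-0.3, 2.09], [-1.38, 1.24], [0.06, 2.45], [-1.56, 4.7], [0.09, 2.05], [-2.69, 2.69]. Speed limits (rad/s): [2.57, 2.57, 3.14, 3.14, 3.14, 3.14, 3.14].

## Interface

Orientations are given as a unit quaternion [w, x, y, z].
In Python, from plant import get_state, optics, r gives the robot as it stands.
- The arm moves only by the tool send_rows, never from a script. Its argument "series" is a list of rows, each an object of numbers: "x", "y", "z": the shift along the tool's x, y, z in m; "turn": the turn about the tool's z in degrees; "grip": the opening, from -1 (shut) to 1 (fully open). In form: [{"x": .., "y": .., "z": .., "turn": .., "grip": ..}, ...]. A call has 1 to 20 rows; each row is the pose to reach, as a shift and turn from the pose commanded when the call began, along the tool's axes at that moment; what a row does not reach only later rows make up. A row lasts 1/10 s, in which the tool goes at most 50 mm and 8.59 degrees, less where a joint would pass 70% of its speed; a pose out of reach is approached as far as the arm can. A call with a gripper value outside its range is refused whole. The fingers move at their own pace and stop on an object; "force" is the grip in N (left out, the last holds). Time passes only in rows, so rows that repeat a pose let the fingers close. It gives the time, the measured TCP pose, the force, the opening and the grip force at its end, in the units of the state.
- get_state(): the state, without advancing time (a new reading comes with each control period).
- optics.get_image(name): name is "scene" or "top" or "wrist"; returns a dict with "img" (400x640x3 uint8, blue, green, red), "mtx" (3x3 intrinsics, pixels), "k1" (the pictures are not rectified: a ray, as slopes to the right and down, at radius r is drawn at 1 + k1 r^2 times it, then the intrinsics apply), "eye" and "attitude" of the camera in the world; the wrist camera has in their place "mount" (4x4, takes a point from camera to tool coordinates, whose origin is the TCP and whose axes are the flange's). Camera axes: x right, y up, looking along -z (the intrinsics and any distortion apply to the point x, -y, -z); pixel columns grow to the right and rows downward; lengths in m; the calibration is good to about 2 mm. A picture is of the moment at which its call begins: read the wrist's pose just before it. There is no depth.
- r.close_job(): hands the job in; it is judged then, once.
The state is a dict: "time_s": time; "q": joint angles; "joint_velocities": joint speeds; "tau": joint torques, N m; "eef_pos": TCP position; "eef_rot": TCP orientation; "force": force on the tool from outside, world axes, zero at the start; "torque": the same for the moment, N m; "finger_gap": finger opening in m; "grip_force": force on a finger pad.
Only numpy, scipy, OpenCV 4.12 (cv2) and the standard library are available. Lean on these libraries where they do the work, as an engineer would, in place of code of your own. Each camera call takes 0.05 s, during which the arm holds its last target. There are 200 camera calls.

## Working session

There is one attempt and no reset: what is moved stays moved. The work goes in short steps, Python scripts to look and compute and a tool call to move; the robot and the scene stay as the last step left them, time stands still between calls to the robot, and variables do not carry over. Pictures are saved under pics/ and viewed, at most 10 in all, crops included, and the job is handed in when it is done.

Besides the shell and the picture viewer there is one more tool, called after "Call:" in YAML: its name, and indented under it one key for each argument. send_rows: Moves the arm, as the interface text tells. Its arguments: {"type":"object","properties":{"series":{"type":"array"},"force":{"type":"number"}},"required":["series"]}

```bash
mkdir -p pics; ls; python3 - <<'E'
from plant import get_state, optics, r
import cv2,numpy as np
s=get_state()
for k in ("time_s","eef_pos","eef_rot","force","finger_gap"): print(k,s[k])
print(r.pinch_z)
for n in("scene","top"):
    d=optics.get_image(n); cv2.imwrite(f"pics/{n}0.png",d["img"]); np.save(f"pics/{n}0.npy",d,allow_pickle=True)
    print({k:v for k,v in d.items() if k!="img"})
d=optics.get_image("wrist"); print({k:v for k,v in d.items() if k!="img"})
E
```

```text
pics
time_s 0.0
eef_pos [0.17814839 0.62452753 0.2214635 ]
eef_rot [-8.54982746e-05  1.38443915e-01  9.90369805e-01 -9.61648320e-04]
force [-0.60160463 -0.57338481 -0.49926768]
finger_gap 0.08720642256234636
0.0187
{'mtx': array([[438.78150271,   0.        , 313.43136189],
       [  0.        , 438.78150271, 212.35115495],
       [  0.        ,   0.        ,   1.        ]]), 'k1': 0.02633035069298127, 'eye': array([ 0.21903913, -0.55468004,  0.54879701]), 'attitude': array([ 0.84746015,  0.48578153, -0.1065639 , -0.18566563])}
{'mtx': array([[453.1652918 ,   0.        , 320.00499728],
       [  0.        , 453.1652918 , 205.06202361],
       [  0.        ,   0.        ,   1.        ]]), 'k1': 0.01875246161108441, 'eye': array([0.46415247, 0.18551422, 1.0386384 ]), 'attitude': array([ 0.71291075,  0.04177036, -0.0431517 , -0.69867835])}
{'mtx': array([[350.98559226,   0.        , 315.69370532],
       [  0.        , 350.98559226, 194.23202153],
       [  0.        ,   0.        ,   1.        ]]), 'k1': -0.047177131310371045, 'mount': array([[ 1.78557924e-03,  9.59193642e-01,  2.82744353e-01,
         7.63806688e-02],
       [ 9.99998139e-01, -1.50600010e-03, -1.20614326e-03,
         3.24489575e-05],
       [-7.31111921e-04,  2.82745980e-01, -9.59194545e-01,
        -1.62685112e-01],
       [ 0.00000000e+00,  0.00000000e+00,  0.00000000e+00,
         1.00000000e+00]])}
```

View pics/top0.png

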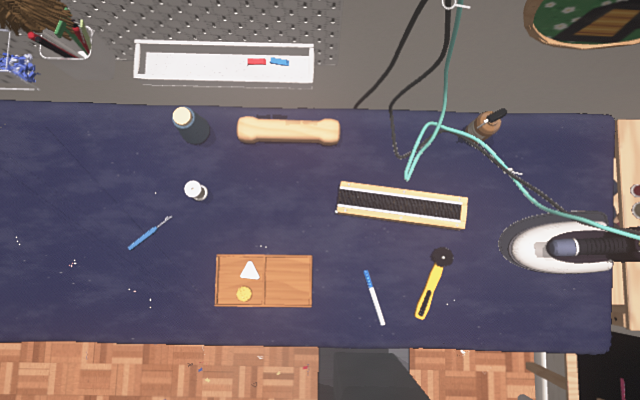

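View pics/scene0.png

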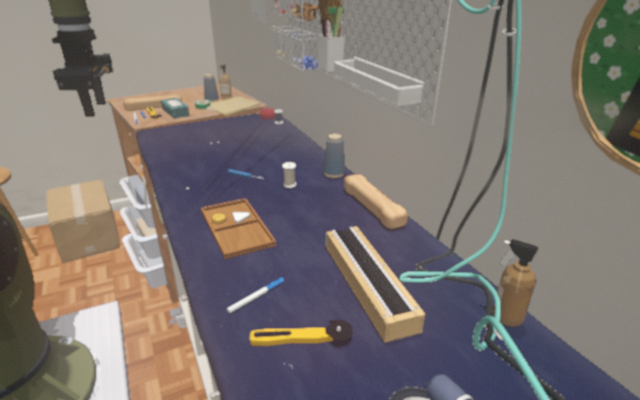

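The top view shows the box around (402,205). Its solid end is on the right and its slotted end on the left, at about (340,197). The tray spans (216–312, 255–307), and its right half is empty. In the scene view the blind end is the one nearer the camera, at about (400,325).

```bash
cat > h.py <<'E'
import numpy as np,cv2
from scipy.spatial.transform import Rotation as R
def rot(q): return R.from_quat([q[1],q[2],q[3],q[0]]).as_matrix()
def cam(d,s=None):
    if "mount" in d:
        T=np.eye(4);T[:3,:3]=rot(s["eef_rot"]);T[:3,3]=s["eef_pos"];T=T@d["mount"];return T[:3,3],T[:3,:3]
    return np.array(d["eye"]),rot(d["attitude"])
def ray(d,px,s=None):
    px=np.atleast_2d(np.asarray(px,float)); K=d["mtx"]; p=(px-[K[0,2],K[1,2]])/K[0,0]
    u=p.copy()
    for _ in range(10): u=p/(1+d["k1"]*(u**2).sum(1,keepdims=True))
    e,A=cam(d,s); return e,np.c_[u[:,0],-u[:,1],-np.ones(len(u))]@A.T
def plane(d,px,z,s=None):
    e,v=ray(d,px,s); return e+v*((z-e[2])/v[:,2:3])
def proj(d,X,s=None):
    e,A=cam(d,s); c=(np.atleast_2d(X)-e)@A; u=np.c_[c[:,0],-c[:,1]]/-c[:,2:3]
    u=u*(1+d["k1"]*(u**2).sum(1,keepdims=True)); return u*d["mtx"][0,0]+[d["mtx"][0,2],d["mtx"][1,2]]
def tri(d1,p1,d2,p2,s1=None,s2=None):
    e1,v1=ray(d1,p1,s1);e2,v2=ray(d2,p2,s2);v1=v1[0];v2=v2[0]
    t=np.linalg.lstsq(np.c_[v1,-v2],e2-e1,rcond=None)[0]; a=e1+t[0]*v1;b=e2+t[1]*v2
    return (a+b)/2,np.linalg.norm(a-b)
E
python3 - <<'E'
from h import *
d=np.load("pics/top0.npy",allow_pickle=True).item(); im=d["img"]
sc=np.load("pics/scene0.npy",allow_pickle=True).item()
hsv=cv2.cvtColor(im,cv2.COLOR_BGR2HSV)
def blob(roi,lo,hi):
    x0,y0,x1,y1=roi; m=np.zeros(im.shape[:2],np.uint8); m[y0:y1,x0:x1]=cv2.inRange(hsv,lo,hi)[y0:y1,x0:x1]
    m=cv2.morphologyEx(m,cv2.MORPH_OPEN,np.ones((2,2)))
    p=cv2.findNonZero(m); r=cv2.minAreaRect(p); return cv2.boxPoints(r)
b=blob((325,178,480,235),(8,30,110),(35,200,255)); print("box px",b.round(1).tolist()); print(plane(d,b,0.042).round(4).tolist())
t=blob((205,245,322,315),(5,80,50),(22,255,255)); print("tray px",t.round(1).tolist()); print(plane(d,t,0.014).round(4).tolist())
a=cv2.resize(im[170:320,200:480],None,fx=2.8,fy=2.8,interpolation=cv2.INTER_CUBIC)
c=cv2.resize(sc["img"][190:340,190:440],None,fx=3.1,fy=3.1,interpolation=cv2.INTER_CUBIC)[:,:784]
cv2.imwrite("pics/top_c.png",a);cv2.imwrite("pics/scene_c.png",c)
E
```

```text
box px [[337.0, 213.89999389648438], [341.20001220703125, 181.1999969482422], [469.70001220703125, 197.89999389648438], [465.3999938964844, 230.60000610351562]]
[[0.5657, 0.1469, 0.042], [0.6391, 0.1385, 0.042], [0.6072, -0.1467, 0.042], [0.5344, -0.1359, 0.042]]
tray px [[215.6999969482422, 307.0], [216.3000030517578, 254.39999389648438], [312.6000061035156, 255.5], [312.0, 308.1000061035156]]
[[0.3562, 0.4109, 0.014], [0.4716, 0.4152, 0.014], [0.4733, 0.1991, 0.014], [0.3578, 0.1979, 0.014]]
```

View pics/top_c.png

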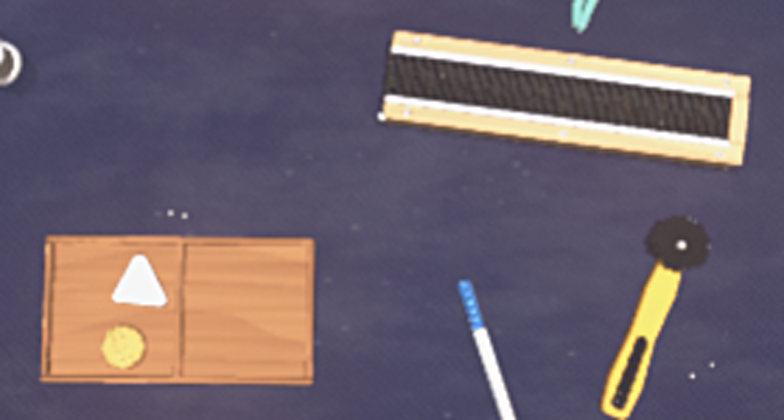

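Two measurements of box and tray agree with the given sizes. Next I compute the moves and check how far the cable stands clear.

```bash
cat >> h.py <<'E'
def shift(s,target,R0=None):
    return (rot(s["eef_rot"]).T@(np.asarray(target)-s["eef_pos"])).round(3)
E
python3 - <<'E'
from h import *
from plant import get_state
s=get_state(); t=np.load("pics/top0.npy",allow_pickle=True).item(); c=np.load("pics/scene0.npy",allow_pickle=True).item()
print("cable tip",tri(t,(408,178),c,(403,276)))
print("door corner +x",tri(t,(342,182),c,(347,228)), "blind -x",tri(t,(465,230),c,(381,333)))
print("empty half", plane(t,[[289,281.5]],0.005))
for w in ([.40,.33,.25],[.53,0.03,.25]): print(w,shift(s,w))
E
```

```text
cable tip (array([ 0.65603741, -0.01675855,  0.01272208]), np.float64(0.002852819257838204))
door corner +x (array([0.62897362, 0.14036242, 0.04117654]), np.float64(0.01809648081262827)) blind -x (array([ 0.53372732, -0.13817238,  0.02713011]), np.float64(0.006933387430222421))
empty half [[0.41437631 0.25102381 0.005     ]]
[0.4, 0.33, 0.25] [-0.294 -0.223 -0.028]
[0.53, 0.03, 0.25] [-0.501 -0.475 -0.028]
```

Call:
send_rows:
  series:
    - {"x": -0.04,"y": -0.03,"z": -0.028,"turn": 0,"grip": 1}
    - {"x": -0.08,"y": -0.06,"z": -0.028,"turn": -3,"grip": -1}
    - {"x": -0.115,"y": -0.09,"z": -0.028,"turn": -6,"grip": -1}
    - {"x": -0.15,"y": -0.12,"z": -0.028,"turn": -9.5,"grip": -1}
    - {"x": -0.19,"y": -0.15,"z": -0.028,"turn": -9.5,"grip": -1}
    - {"x": -0.225,"y": -0.18,"z": -0.028,"turn": -9.5,"grip": -1}
    - {"x": -0.26,"y": -0.2,"z": -0.028,"turn": -9.5,"grip": -1}
    - {"x": -0.294,"y": -0.223,"z": -0.028,"turn": -9.5,"grip": -1}
    - {"x": -0.294,"y": -0.223,"z": -0.028,"turn": -9.5,"grip": -1}
    - {"x": -0.294,"y": -0.223,"z": -0.028,"turn": -9.5,"grip": -1}
    - {"x": -0.294,"y": -0.223,"z": -0.028,"turn": -9.5,"grip": -1}

```text
time_s: 1.25
eef_pos: [0.3989, 0.331, 0.2504]
eef_rot: [-0.0, 0.055, 0.998, 0.0]
force: [-0.4, 0.6, 1.3]
finger_gap: 0.0146
grip_force: 0.0
```

```bash
python3 - <<'E'
from h import *
from plant import get_state,optics
s=get_state(); d=optics.get_image("wrist"); np.save("pics/w1.npy",(d,s),allow_pickle=True); cv2.imwrite("pics/w1.png",d["img"])
print(s["time_s"],s["eef_pos"],rot(s["eef_rot"])[:,1],s["finger_gap"],s["force"])
print(shift(s,[.53,.03,.25]))
E
```

```text
1.25 [0.39892936 0.33095303 0.25038726] [1.10148320e-01 9.93915138e-01 2.12538011e-04] 0.014581423077407755 [-0.36500299  0.55134801  1.27795662]
[-0.163 -0.285  0.   ]
```

View pics/w1.png

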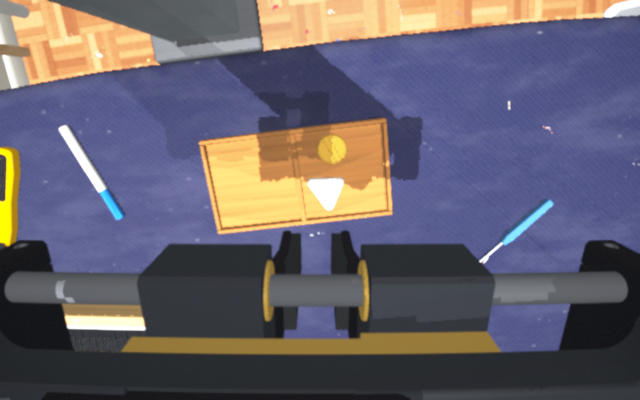

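The wrist view shows the tray from above: corners (202,142), (385,119), (392,214), (219,233), empty half on the left. I'll move past the door end so the camera can look back at the box.

Call:
send_rows:
  series:
    - {"x": -0.04,"y": -0.02,"z": -0.005,"turn": 0,"grip": -1}
    - {"x": -0.08,"y": -0.04,"z": -0.01,"turn": 0,"grip": -1}
    - {"x": -0.12,"y": -0.07,"z": -0.015,"turn": 0,"grip": -1}
    - {"x": -0.16,"y": -0.1,"z": -0.02,"turn": 0,"grip": -1}
    - {"x": -0.2,"y": -0.13,"z": -0.02,"turn": 0,"grip": -1}
    - {"x": -0.24,"y": -0.16,"z": -0.02,"turn": 0,"grip": -1}
    - {"x": -0.28,"y": -0.18,"z": -0.02,"turn": 0,"grip": -1}
    - {"x": -0.28,"y": -0.18,"z": -0.02,"turn": 0,"grip": -1}
    - {"x": -0.28,"y": -0.18,"z": -0.02,"turn": 0,"grip": -1}
    - {"x": -0.28,"y": -0.18,"z": -0.02,"turn": 0,"grip": -1}

```text
time_s: 2.3
eef_pos: [0.6571, 0.1226, 0.2703]
eef_rot: [-0.001, 0.054, 0.999, 0.001]
force: [0.0, -0.3, 0.4]
finger_gap: 0.0005
grip_force: 0.0
```

```bash
python3 - <<'E'
from h import *
from plant import get_state,optics
s=get_state(); d=optics.get_image("wrist"); np.save("pics/w2.npy",(d,s),allow_pickle=True); cv2.imwrite("pics/w2.png",d["img"])
print(s["time_s"],s["eef_pos"],rot(s["eef_rot"])[:,1],s["finger_gap"],s["force"])
w,sw=np.load("pics/w1.npy",allow_pickle=True)
p=plane(w,[[202,142],[385,119],[392,214],[219,233]],.014,sw);print(p.round(4),p.mean(0))
t=np.load("pics/top0.npy",allow_pickle=True).item()
for a,b in (((312,308),(202,142)),((312,255),(219,233))): print(tri(t,a,w,b,None,sw))
E
```

```text
2.3 [0.65706496 0.12258766 0.27026889] [0.10827842 0.99411991 0.00118103] 0.0005288435833315201 [ 0.04642527 -0.27829004  0.37879156]
[[0.3639 0.2044 0.014 ]
 [0.361  0.4134 0.014 ]
 [0.4746 0.4157 0.014 ]
 [0.4763 0.2031 0.014 ]] [0.41896879 0.30918087 0.014     ]
(array([0.36098159, 0.20009035, 0.00778268]), np.float64(0.008435064937508351))
(array([0.4756324 , 0.20164153, 0.01296732]), np.float64(0.0031772434071453285))
```

View pics/w2.png

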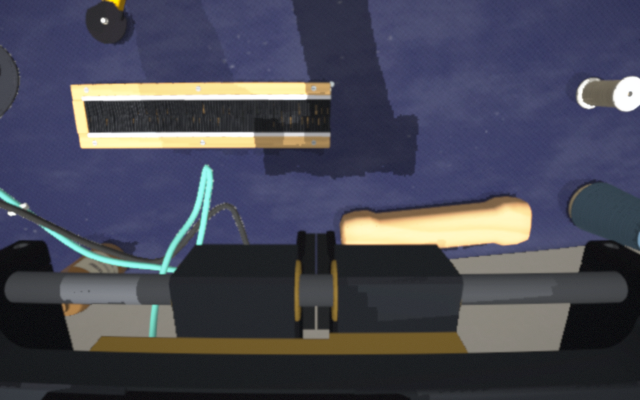

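The wrist view shows the full box. Its lid corners are at (72,85), (332,83), (331,149) and (80,148). The bristle slot runs from x=84 to 331 between rows 99 and 134.

```bash
python3 - <<'E'
from h import *
w,s=np.load("pics/w2.npy",allow_pickle=True)
t=np.load("pics/top0.npy",allow_pickle=True).item()
p=plane(w,[[72,85],[332,83],[331,149],[80,148]],.042,s);print(p.round(4),p.mean(0))
print("ymid ends",(p[1]+p[2])/2,(p[0]+p[3])/2)
q=plane(w,[[85,100],[330,99],[330,134],[87,134]],.042,s);print(q.round(4))
for a,b in (((342,182),(331,149)),((465.5,230),(72,85)),((469,198),(80,148))): print(tri(t,a,w,b,None,s))
d=(p[1]+p[2]-p[0]-p[3])/2; d/=np.linalg.norm(d); c=p.mean(0);c2=np.array([.5866,.0007,.042])
print("axis",d,"start w",c-.13*d,"end",c+.142*d)
print("start top",c2-.13*np.array([.1106,.994,0]))
E
```

```text
[[ 0.5435 -0.1323  0.042 ]
 [ 0.5744  0.1494  0.042 ]
 [ 0.6449  0.1416  0.042 ]
 [ 0.612  -0.1428  0.042 ]] [0.59367063 0.00398666 0.042     ]
ymid ends [0.60960846 0.14553199 0.042     ] [ 0.5777328  -0.13755867  0.042     ]
[[ 0.5609 -0.122   0.042 ]
 [ 0.5907  0.1457  0.042 ]
 [ 0.6281  0.1421  0.042 ]
 [ 0.5975 -0.13    0.042 ]]
(array([0.63298506, 0.13967254, 0.09009004]), np.float64(0.008077075101364222))
(array([ 0.53945255, -0.14343782,  0.02330253]), np.float64(0.005128185742319453))
(array([ 0.61059976, -0.14897824,  0.03220558]), np.float64(0.00440770207256348))
axis [0.1118917  0.99372041 0.        ] start w [ 0.57912471 -0.12519699  0.042     ] end [0.60955925 0.14509496 0.042     ]
start top [ 0.572222 -0.12852   0.042   ]
```

Call:
send_rows:
  series:
    - {"x": 0.03,"y": -0.03,"z": 0.0,"turn": 0,"grip": -1}
    - {"x": 0.053,"y": -0.07,"z": 0.0,"turn": 0,"grip": -1}
    - {"x": 0.053,"y": -0.11,"z": 0.02,"turn": 0,"grip": -1}
    - {"x": 0.053,"y": -0.15,"z": 0.04,"turn": 0,"grip": -1}
    - {"x": 0.053,"y": -0.19,"z": 0.07,"turn": 0,"grip": -1}
    - {"x": 0.053,"y": -0.22,"z": 0.1,"turn": 0,"grip": -1}
    - {"x": 0.053,"y": -0.235,"z": 0.14,"turn": 0,"grip": -1}
    - {"x": 0.053,"y": -0.235,"z": 0.17,"turn": 0,"grip": -1}
    - {"x": 0.053,"y": -0.235,"z": 0.19,"turn": 0,"grip": -1}
    - {"x": 0.053,"y": -0.235,"z": 0.205,"turn": 0,"grip": -1}
    - {"x": 0.053,"y": -0.235,"z": 0.205,"turn": 0,"grip": -1}
    - {"x": 0.053,"y": -0.235,"z": 0.205,"turn": 0,"grip": -1}
    - {"x": 0.053,"y": -0.235,"z": 0.205,"turn": 0,"grip": -1}

```text
time_s: 3.65
eef_pos: [0.5803, -0.1074, 0.0672]
eef_rot: [0.001, 0.056, 0.998, 0.0]
force: [-0.5, 0.6, 0.6]
finger_gap: 0.0003
grip_force: 0.0
```

```bash
python3 - <<'E'
from h import *
from plant import get_state,optics
s=get_state(); d=optics.get_image("wrist"); np.save("pics/w3.npy",(d,s),allow_pickle=True)
M=rot(s["eef_rot"]);print(s["time_s"],s["eef_pos"],M[:,1],M[:,2],s["finger_gap"],s["force"])
im=d["img"].copy(); print(proj(d,s["eef_pos"],s))
a=np.array([.1115,.9938,0])
for c,col in (([.5761,-.1268,.042],(0,0,255)),):
    n=np.array([a[1],-a[0],0]); c=np.array(c)
    q=[c-.018*n,c+.018*n,c+.018*n+.15*a,c-.018*n+.15*a]
    cv2.polylines(im,[proj(d,q,s).round().astype(int)],True,col,1)
cv2.imwrite("pics/w3.png",im)
E
```

```text
3.65 [ 0.58031316 -0.10740475  0.06720331] [1.10878291e-01 9.93833898e-01 4.34127420e-04] [ 2.85712007e-03  1.18061030e-04 -9.99995911e-01] 0.0002881777792722456 [-0.53131026  0.56303735  0.57956888]
[[315.50251116 248.02145212]]
```

View pics/w3.png

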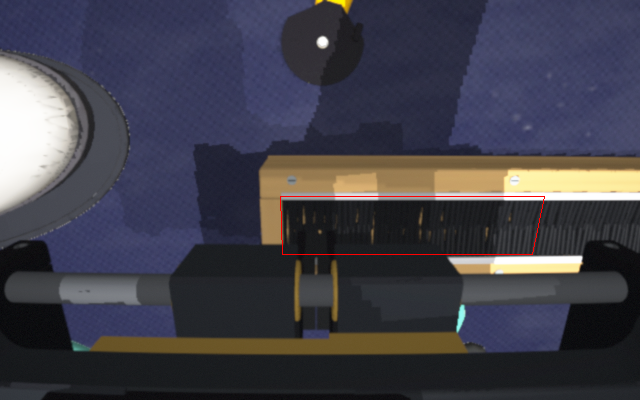

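The slot's black strip, at rows 199–257, matches the prediction (drawn in red) to about 1.5 mm, and the TCP is on the slot's centreline. I'll go down.

Call:
send_rows:
  series:
    - {"x": 0,"y": 0.003,"z": 0.01,"turn": 0,"grip": -1}
    - {"x": 0,"y": 0.003,"z": 0.02,"turn": 0,"grip": -1}
    - {"x": 0,"y": 0.003,"z": 0.03,"turn": 0,"grip": -1}
    - {"x": 0,"y": 0.003,"z": 0.04,"turn": 0,"grip": -1}
    - {"x": 0,"y": 0.003,"z": 0.05,"turn": 0,"grip": -1}
    - {"x": 0,"y": 0.003,"z": 0.057,"turn": 0,"grip": -1}
    - {"x": 0,"y": 0.003,"z": 0.057,"turn": 0,"grip": -1}
    - {"x": 0,"y": 0.003,"z": 0.057,"turn": 0,"grip": -1}
    - {"x": 0,"y": 0.003,"z": 0.057,"turn": 0,"grip": -1}

```text
time_s: 4.6
eef_pos: [0.5799, -0.1049, 0.0091]
eef_rot: [0.001, 0.056, 0.998, 0.0]
force: [0.2, 0.4, 1.4]
finger_gap: 0.0005
grip_force: 0.0
```

Call:
send_rows:
  series:
    - {"y": 0.006,"x": 0,"z": 0,"turn": 0,"grip": -1}
    - {"y": 0.012,"x": 0,"z": 0,"turn": 0,"grip": -1}
    - {"y": 0.018,"x": 0,"z": 0,"turn": 0,"grip": -1}
    - {"y": 0.024,"x": 0,"z": 0,"turn": 0,"grip": -1}
    - {"y": 0.03,"x": 0,"z": 0,"turn": 0,"grip": -1}
    - {"y": 0.036,"x": 0,"z": 0,"turn": 0,"grip": -1}
    - {"y": 0.042,"x": 0,"z": 0,"turn": 0,"grip": -1}
    - {"y": 0.048,"x": 0,"z": 0,"turn": 0,"grip": -1}
    - {"y": 0.054,"x": 0,"z": 0,"turn": 0,"grip": -1}
    - {"y": 0.06,"x": 0,"z": 0,"turn": 0,"grip": -1}
    - {"y": 0.066,"x": 0,"z": 0,"turn": 0,"grip": -1}
    - {"y": 0.072,"x": 0,"z": 0,"turn": 0,"grip": -1}
    - {"y": 0.078,"x": 0,"z": 0,"turn": 0,"grip": -1}
    - {"y": 0.084,"x": 0,"z": 0,"turn": 0,"grip": -1}
    - {"y": 0.09,"x": 0,"z": 0,"turn": 0,"grip": -1}
    - {"y": 0.096,"x": 0,"z": 0,"turn": 0,"grip": -1}
    - {"y": 0.102,"x": 0,"z": 0,"turn": 0,"grip": -1}
    - {"y": 0.108,"x": 0,"z": 0,"turn": 0,"grip": -1}
    - {"y": 0.114,"x": 0,"z": 0,"turn": 0,"grip": -1}
    - {"y": 0.12,"x": 0,"z": 0,"turn": 0,"grip": -1}

```text
time_s: 6.6
eef_pos: [0.5929, 0.015, 0.0086]
eef_rot: [0.0, 0.056, 0.998, 0.0]
force: [0.9, -0.7, -0.0]
finger_gap: 0.0004
grip_force: 0.0
```

Call:
send_rows:
  series:
    - {"y": 0.006,"x": 0,"z": 0,"turn": 0,"grip": -1}
    - {"y": 0.012,"x": 0,"z": 0,"turn": 0,"grip": -1}
    - {"y": 0.018,"x": 0,"z": 0,"turn": 0,"grip": -1}
    - {"y": 0.024,"x": 0,"z": 0,"turn": 0,"grip": -1}
    - {"y": 0.03,"x": 0,"z": 0,"turn": 0,"grip": -1}
    - {"y": 0.036,"x": 0,"z": 0,"turn": 0,"grip": -1}
    - {"y": 0.042,"x": 0,"z": 0,"turn": 0,"grip": -1}
    - {"y": 0.048,"x": 0,"z": 0,"turn": 0,"grip": -1}
    - {"y": 0.054,"x": 0,"z": 0,"turn": 0,"grip": -1}
    - {"y": 0.06,"x": 0,"z": 0,"turn": 0,"grip": -1}
    - {"y": 0.066,"x": 0,"z": 0,"turn": 0,"grip": -1}
    - {"y": 0.072,"x": 0,"z": 0,"turn": 0,"grip": -1}
    - {"y": 0.078,"x": 0,"z": 0,"turn": 0,"grip": -1}
    - {"y": 0.084,"x": 0,"z": 0,"turn": 0,"grip": -1}
    - {"y": 0.09,"x": 0,"z": 0,"turn": 0,"grip": -1}
    - {"y": 0.096,"x": 0,"z": 0,"turn": 0,"grip": -1}
    - {"y": 0.102,"x": 0,"z": 0,"turn": 0,"grip": -1}
    - {"y": 0.108,"x": 0,"z": 0,"turn": 0,"grip": -1}
    - {"y": 0.114,"x": 0,"z": 0,"turn": 0,"grip": -1}
    - {"y": 0.12,"x": 0,"z": 0,"turn": 0,"grip": -1}

```text
time_s: 8.6
eef_pos: [0.606, 0.1347, 0.0083]
eef_rot: [-0.0, 0.056, 0.998, 0.0]
force: [0.4, -0.2, -0.8]
finger_gap: 0.0003
grip_force: 0.4
```

Call:
send_rows:
  series:
    - {"y": 0.006,"x": 0,"z": 0,"turn": 0,"grip": -1}
    - {"y": 0.012,"x": 0,"z": 0,"turn": 0,"grip": -1}
    - {"y": 0.018,"x": 0,"z": 0,"turn": 0,"grip": -1}
    - {"y": 0.024,"x": 0,"z": 0,"turn": 0,"grip": -1}
    - {"y": 0.03,"x": 0,"z": 0,"turn": 0,"grip": -1}
    - {"y": 0.036,"x": 0,"z": 0,"turn": 0,"grip": -1}
    - {"y": 0.041,"x": 0,"z": 0,"turn": 0,"grip": -1}
    - {"y": 0.045,"x": 0,"z": 0,"turn": 0,"grip": -1}
    - {"y": 0.048,"x": 0,"z": 0,"turn": 0,"grip": -1}
    - {"y": 0.05,"x": 0,"z": 0,"turn": 0,"grip": -1}
    - {"y": 0.05,"x": 0,"z": 0,"turn": 0,"grip": -1}

```text
time_s: 9.7
eef_pos: [0.6118, 0.1837, 0.0086]
eef_rot: [0.0, 0.056, 0.998, 0.0]
force: [-0.3, -1.4, -0.7]
finger_gap: 0.0008
grip_force: 0.4
```

```bash
python3 - <<'E'
from h import *
from plant import get_state,optics
s=get_state(); w=optics.get_image("wrist"); t=optics.get_image("top"); c=optics.get_image("scene")
np.save("pics/w4.npy",(w,s,t,c),allow_pickle=True)
M=rot(s["eef_rot"]);print(s["time_s"],s["eef_pos"],M[:,1],s["force"])
a=cv2.resize(t["img"][150:270,230:430],(400,240),interpolation=cv2.INTER_CUBIC)
b=cv2.resize(c["img"][190:310,250:450],(400,240),interpolation=cv2.INTER_CUBIC)
cv2.imwrite("pics/w4.png",np.vstack([np.hstack([a,b]),cv2.resize(w["img"],(576,360)).copy() if 0 else cv2.copyMakeBorder(cv2.resize(w["img"],(560,350)),0,0,0,240,0)]))
E
```

```text
9.7 [0.61183501 0.18374917 0.00858251] [1.11407726e-01 9.93774761e-01 2.05276875e-04] [-0.33094361 -1.36609438 -0.71305838]
```

View pics/w4.png

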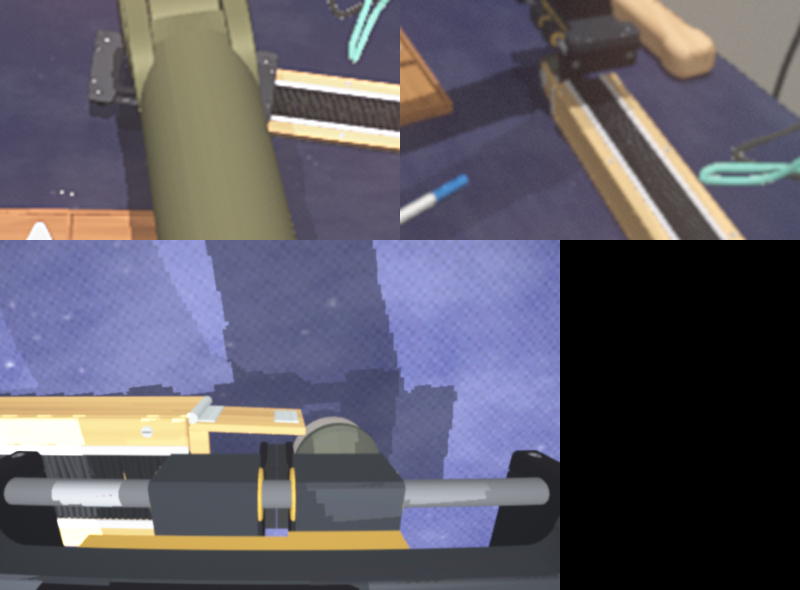

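The composite shows the tin out of the box beside the shut fingers, with its dark lid at about wrist (383,210) in full-frame pixels. The door stands open roughly 90°. Next I lift and back off to look down at the tin.

Call:
send_rows:
  series:
    - {"x": 0,"y": -0.004,"z": -0.02,"turn": 0,"grip": -1}
    - {"x": 0,"y": -0.004,"z": -0.06,"turn": 0,"grip": -1}
    - {"x": -0.01,"y": 0,"z": -0.1,"turn": 0,"grip": -1}
    - {"x": -0.03,"y": 0.01,"z": -0.13,"turn": 0,"grip": 1}
    - {"x": -0.055,"y": 0.03,"z": -0.15,"turn": 0,"grip": 1}
    - {"x": -0.075,"y": 0.04,"z": -0.15,"turn": 0,"grip": 1}
    - {"x": -0.075,"y": 0.04,"z": -0.15,"turn": 0,"grip": 1}
    - {"x": -0.075,"y": 0.04,"z": -0.15,"turn": 0,"grip": 1}
    - {"x": -0.075,"y": 0.04,"z": -0.15,"turn": 0,"grip": 1}

```text
time_s: 10.75
eef_pos: [0.6899, 0.2141, 0.158]
eef_rot: [-0.001, 0.056, 0.998, -0.0]
force: [-0.6, 0.4, 0.5]
finger_gap: 0.0404
grip_force: 0.0
```

```bash
python3 - <<'E'
from h import *
from plant import get_state,optics
s=get_state(); w=optics.get_image("wrist"); t=optics.get_image("top"); c=optics.get_image("scene")
np.save("pics/w5.npy",(w,s,t,c),allow_pickle=True)
M=rot(s["eef_rot"]);print(s["time_s"],s["eef_pos"],M[:,1],s["force"])
b=cv2.resize(c["img"][180:280,250:450],(480,240),interpolation=cv2.INTER_CUBIC)
cv2.imwrite("pics/w5.png",np.vstack([cv2.copyMakeBorder(b,0,0,0,80,0),cv2.resize(w["img"][:290],(560,254))]))
E
```

```text
10.75 [0.6899074  0.21405098 0.15797914] [ 1.12424731e-01  9.93660057e-01 -6.09075184e-04] [-0.57143757  0.38073411  0.4828187 ]
```

View pics/w5.png

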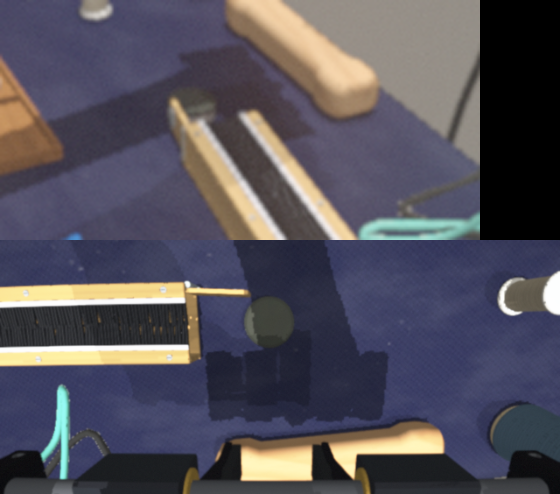

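The lower panel shows the tin lid up at about (309,93) in full-frame pixels, clear of the box. The opened door's edge reaches about (282,61). I'll measure the tin centre.

```bash
python3 - <<'E'
from h import *
w,s,t,c=np.load("pics/w5.npy",allow_pickle=True)
hsv=cv2.cvtColor(w["img"],cv2.COLOR_BGR2HSV)
print(hsv[85:100:7,300:318:8].tolist(),hsv[92,[345,365]].tolist())
m=np.zeros((400,640),np.uint8); m[55:130,270:345]=cv2.inRange(hsv,(10,0,0),(100,130,160))[55:130,270:345]
m=cv2.morphologyEx(m,cv2.MORPH_OPEN,np.ones((5,5)))
k=max(cv2.findContours(m,cv2.RETR_EXTERNAL,cv2.CHAIN_APPROX_NONE)[0],key=cv2.contourArea)
(x,y),rad=cv2.minEnclosingCircle(k); print((x,y),rad,cv2.contourArea(k),cv2.boundingRect(k))
p=plane(w,[[x,y],[x-rad,y],[x+rad,y]],.02,s); print(p, np.linalg.norm(p[2]-p[1]))
print("tri",tri(w,(x,y),c,(330.5,221),s,None))
ds=plane(w,[[217,55],[282,61],[229,128]],.036,s);print("door hinge,edge; box corner",ds)
p1,s1=np.load("pics/w3.npy",allow_pickle=True)
q=p[0].copy();q[2]=.15;print(shift(s,q))
E
```

```text
[[[43, 26, 69], [39, 27, 66], [40, 23, 67]], [[43, 33, 69], [40, 34, 68], [39, 27, 67]], [[37, 33, 69], [38, 30, 68], [40, 23, 66]]] [[117, 89, 66], [117, 86, 68]]
(306.9513854980469, 93.21990966796875) 29.063562393188477 2482.0 (280, 65, 56, 58)
[[0.61463706 0.21525019 0.02      ]
 [0.61193508 0.19136448 0.02      ]
 [0.61728488 0.23912844 0.02      ]] 0.04806262941225506
tri (array([0.61562409, 0.21473168, 0.01927545]), np.float64(0.0022117523170056266))
door hinge,edge; box corner [[0.57853811 0.15054912 0.036     ]
 [0.58870524 0.19944361 0.036     ]
 [0.63432714 0.15013485 0.036     ]]
[ 0.075 -0.007  0.008]
```

Call:
send_rows:
  series:
    - {"x": 0.03,"y": -0.003,"z": 0.01,"turn": 0,"grip": 0.6}
    - {"x": 0.06,"y": -0.007,"z": 0.03,"turn": 0,"grip": 0.6}
    - {"x": 0.075,"y": -0.007,"z": 0.06,"turn": 0,"grip": 0.6}
    - {"x": 0.075,"y": -0.007,"z": 0.09,"turn": 0,"grip": 0.6}
    - {"x": 0.075,"y": -0.007,"z": 0.108,"turn": 0,"grip": 0.6}
    - {"x": 0.075,"y": -0.007,"z": 0.108,"turn": 0,"grip": 0.6}
    - {"x": 0.075,"y": -0.007,"z": 0.108,"turn": 0,"grip": 0.6}

```text
time_s: 11.6
eef_pos: [0.6155, 0.2161, 0.0511]
eef_rot: [0.0, 0.056, 0.998, 0.0]
force: [0.1, 0.5, -0.7]
finger_gap: 0.0701
grip_force: 0.0
```

```bash
python3 - <<'E'
from h import *
from plant import get_state,optics
s=get_state(); w=optics.get_image("wrist")
np.save("pics/w6.npy",(w,s),allow_pickle=True)
M=rot(s["eef_rot"]);print(s["time_s"],s["eef_pos"],M[:,1],s["force"],s["finger_gap"],proj(w,[[.6146,.215,.02],[.5908,.215,.02]],s))
cv2.imwrite("pics/w6.png",w["img"])
E
```

```text
11.6 [0.615549   0.21609167 0.05110874] [1.11923157e-01 9.93716857e-01 1.25508263e-04] [ 0.11555819  0.46852062 -0.66817091] 0.07012938201753363 [[313.47997214 224.12948024]
 [308.81773151 185.43458769]]
```

View pics/w6.png

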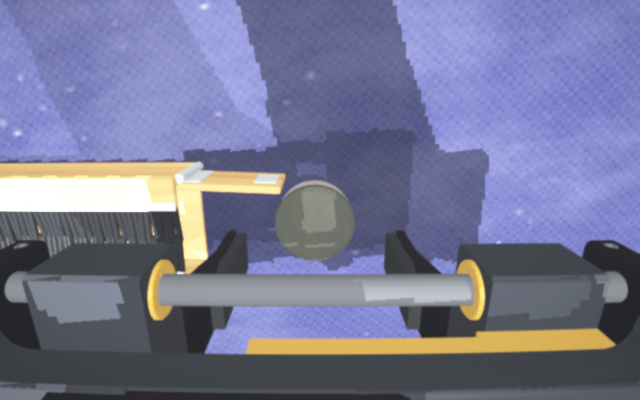

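The wrist view shows the lid centre at (315,221), midway between the fingertips, with the box end (205) just clear of the left finger. I'll go down and grip.

Call:
send_rows:
  force: 20
  series:
    - {"x": 0.002,"y": 0,"z": 0.015,"turn": 0,"grip": 0.6}
    - {"x": 0.002,"y": 0,"z": 0.03,"turn": 0,"grip": 0.6}
    - {"x": 0.002,"y": 0,"z": 0.04,"turn": 0,"grip": 0.6}
    - {"x": 0.002,"y": 0,"z": 0.047,"turn": 0,"grip": 0.6}
    - {"x": 0.002,"y": 0,"z": 0.047,"turn": 0,"grip": 0.6}
    - {"x": 0.002,"y": 0,"z": 0.047,"turn": 0,"grip": 0.6}
    - {"x": 0.002,"y": 0,"z": 0.047,"turn": 0,"grip": -0.2}
    - {"x": 0.002,"y": 0,"z": 0.047,"turn": 0,"grip": -0.2}
    - {"x": 0.002,"y": 0,"z": 0.047,"turn": 0,"grip": -0.2}
    - {"x": 0.002,"y": 0,"z": 0.047,"turn": 0,"grip": -0.2}
    - {"x": 0.002,"y": 0,"z": 0.047,"turn": 0,"grip": -0.2}
    - {"x": 0.002,"y": 0,"z": 0.047,"turn": 0,"grip": -0.2}

```text
time_s: 12.85
eef_pos: [0.6137, 0.2164, 0.0039]
eef_rot: [0.0, 0.056, 0.998, 0.0]
force: [-0.6, -1.5, 2.0]
finger_gap: 0.0468
grip_force: 20.0
```

Call:
send_rows:
  series:
    - {"x": 0,"y": 0,"z": -0.02,"turn": 0,"grip": -0.2}
    - {"x": 0,"y": 0,"z": -0.05,"turn": 0,"grip": -0.2}
    - {"x": 0,"y": 0,"z": -0.08,"turn": 0,"grip": -0.2}
    - {"x": 0.03,"y": 0.0,"z": -0.085,"turn": 0,"grip": -0.2}
    - {"x": 0.06,"y": 0.005,"z": -0.085,"turn": 0,"grip": -0.2}
    - {"x": 0.1,"y": 0.01,"z": -0.085,"turn": 0,"grip": -0.2}
    - {"x": 0.14,"y": 0.015,"z": -0.085,"turn": 0,"grip": -0.2}
    - {"x": 0.17,"y": 0.015,"z": -0.085,"turn": 0,"grip": -0.2}
    - {"x": 0.2,"y": 0.015,"z": -0.085,"turn": 0,"grip": -0.2}
    - {"x": 0.2,"y": 0.015,"z": -0.085,"turn": 0,"grip": -0.2}
    - {"x": 0.2,"y": 0.015,"z": -0.06,"turn": 0,"grip": -0.2}
    - {"x": 0.2,"y": 0.015,"z": -0.05,"turn": 0,"grip": -0.2}
    - {"x": 0.2,"y": 0.015,"z": -0.05,"turn": 0,"grip": -0.2}
    - {"x": 0.2,"y": 0.015,"z": -0.05,"turn": 0,"grip": -0.2}

```text
time_s: 14.25
eef_pos: [0.4169, 0.2533, 0.0536]
eef_rot: [-0.0, 0.056, 0.998, -0.0]
force: [0.4, 1.1, -1.2]
finger_gap: 0.0462
grip_force: 20.0
```

```bash
python3 - <<'E'
from h import *
from plant import get_state,optics
s=get_state(); w=optics.get_image("wrist")
np.save("pics/w7.npy",(w,s),allow_pickle=True)
M=rot(s["eef_rot"]);print(s["time_s"],s["eef_pos"],M[:,1],s["force"],s["finger_gap"],s["grip_force"])
im=w["img"].copy()
c=np.array([.416,.254,.014]);q=[c+[a,b,0] for a,b in((-.0525,-.05),(.0525,-.05),(.0525,.05),(-.0525,.05))]
cv2.polylines(im,[proj(w,q,s).round().astype(int)],True,(0,0,255),1)
cv2.imwrite("pics/w7.png",im)
E
```

```text
14.25 [0.41691099 0.25333778 0.05355074] [ 1.12595686e-01  9.93640687e-01 -6.29449587e-04] [ 0.38108864  1.05523892 -1.15331546] 0.04619335342623017 19.999836087226868
```

View pics/w7.png

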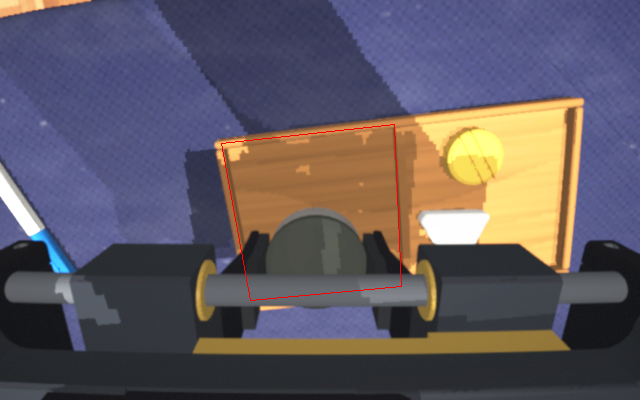

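The wrist view shows the tin over the empty half. The red prediction lies on the inner walls, and the chalk (455,225) and beeswax (474,157) are beyond the divider. I'll lower and release.

Call:
send_rows:
  series:
    - {"x": 0,"y": 0,"z": 0.015,"turn": 0,"grip": -0.2}
    - {"x": 0,"y": 0,"z": 0.03,"turn": 0,"grip": -0.2}
    - {"x": 0,"y": 0,"z": 0.038,"turn": 0,"grip": -0.2}
    - {"x": 0,"y": 0,"z": 0.041,"turn": 0,"grip": -0.2}
    - {"x": 0,"y": 0,"z": 0.044,"turn": 0,"grip": -0.2}
    - {"x": 0,"y": 0,"z": 0.044,"turn": 0,"grip": -0.2}
    - {"x": 0,"y": 0,"z": 0.044,"turn": 0,"grip": -0.2}

```text
time_s: 15.0
eef_pos: [0.4168, 0.2539, 0.0101]
eef_rot: [0.0, 0.056, 0.998, 0.0]
force: [0.4, 0.4, -1.7]
finger_gap: 0.0464
grip_force: 20.0
```

Call:
send_rows:
  series:
    - {"x": 0,"y": 0,"z": 0,"turn": 0,"grip": 0.25}
    - {"x": 0,"y": 0,"z": 0,"turn": 0,"grip": 0.25}
    - {"x": 0,"y": 0,"z": 0,"turn": 0,"grip": 0.25}
    - {"x": 0,"y": 0,"z": 0,"turn": 0,"grip": 0.25}
    - {"x": 0,"y": 0,"z": -0.02,"turn": 0,"grip": 0.25}
    - {"x": 0,"y": 0,"z": -0.05,"turn": 0,"grip": 0.25}
    - {"x": -0.02,"y": 0,"z": -0.09,"turn": 0,"grip": -1}
    - {"x": -0.05,"y": 0,"z": -0.12,"turn": 0,"grip": -1}
    - {"x": -0.09,"y": 0,"z": -0.12,"turn": 0,"grip": -1}
    - {"x": -0.09,"y": 0,"z": -0.12,"turn": 0,"grip": -1}
    - {"x": -0.09,"y": 0,"z": -0.12,"turn": 0,"grip": -1}

```text
time_s: 16.1
eef_pos: [0.5059, 0.243, 0.1291]
eef_rot: [-0.0, 0.057, 0.998, -0.0]
force: [-0.7, 0.2, -1.1]
finger_gap: 0.0221
grip_force: 0.0
```

```bash
python3 - <<'E'
from h import *
from plant import get_state,optics
s=get_state(); w=optics.get_image("wrist"); t=optics.get_image("top"); c=optics.get_image("scene")
np.save("pics/w8.npy",(w,s,t,c),allow_pickle=True)
M=rot(s["eef_rot"]);print(s["time_s"],s["eef_pos"],M[:,1],s["force"],s["finger_gap"])
b=cv2.resize(c["img"][180:280,190:390],(480,240),interpolation=cv2.INTER_CUBIC)
cv2.imwrite("pics/w8.png",np.vstack([cv2.copyMakeBorder(b,0,0,0,160,0),w["img"][:290]]))
E
```

```text
16.1 [0.50594576 0.24301803 0.12907506] [ 1.13267531e-01  9.93564040e-01 -9.82191539e-04] [-0.71280207  0.16301007 -1.08819452] 0.02207706122448693
```

View pics/w8.png

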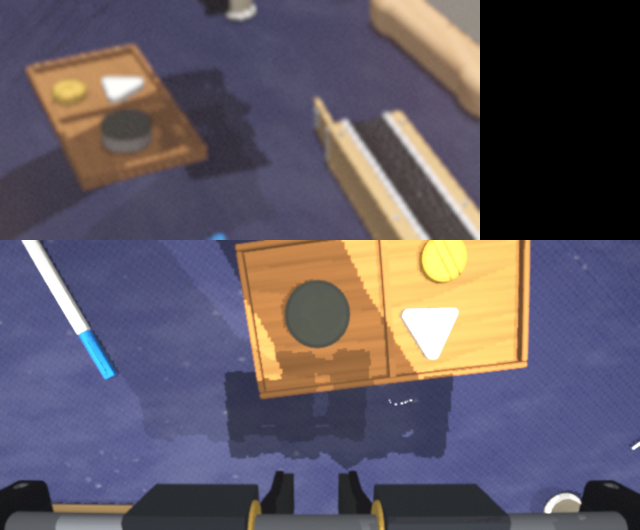

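The view shows the tin lid up in the empty half, with the chalk and beeswax undisturbed. The door stands about 85° open. That view took me to 11 pictures, one over the limit of 10, so from here I work from numbers only. Next I lower the shut fingers outside the door, on its -x side.

Call:
send_rows:
  series:
    - {"x": -0.03,"y": -0.02,"z": 0,"turn": 0,"grip": -1}
    - {"x": -0.052,"y": -0.044,"z": 0.02,"turn": 0,"grip": -1}
    - {"x": -0.052,"y": -0.044,"z": 0.05,"turn": 0,"grip": -1}
    - {"x": -0.052,"y": -0.044,"z": 0.08,"turn": 0,"grip": -1}
    - {"x": -0.052,"y": -0.044,"z": 0.1,"turn": 0,"grip": -1}
    - {"x": -0.052,"y": -0.044,"z": 0.111,"turn": 0,"grip": -1}
    - {"x": -0.052,"y": -0.044,"z": 0.111,"turn": 0,"grip": -1}
    - {"x": -0.052,"y": -0.044,"z": 0.111,"turn": 0,"grip": -1}

```text
time_s: 17.05
eef_pos: [0.5528, 0.1946, 0.0194]
eef_rot: [0.0, 0.056, 0.998, 0.0]
force: [0.8, 0.3, 0.2]
finger_gap: 0.0002
grip_force: 0.0
```

Call:
send_rows:
  series:
    - {"x": -0.01,"y": -0.001,"z": 0,"turn": 0,"grip": -1}
    - {"x": -0.017,"y": -0.001,"z": 0,"turn": 0,"grip": -1}
    - {"x": -0.024,"y": 0,"z": 0,"turn": 0,"grip": -1}
    - {"x": -0.03,"y": 0,"z": 0,"turn": 0,"grip": -1}
    - {"x": -0.036,"y": 0,"z": 0,"turn": 0,"grip": -1}
    - {"x": -0.042,"y": -0.001,"z": 0,"turn": 0,"grip": -1}
    - {"x": -0.048,"y": -0.003,"z": 0,"turn": 0,"grip": -1}
    - {"x": -0.053,"y": -0.005,"z": 0,"turn": 0,"grip": -1}
    - {"x": -0.058,"y": -0.008,"z": 0,"turn": 0,"grip": -1}
    - {"x": -0.063,"y": -0.012,"z": 0,"turn": 0,"grip": -1}
    - {"x": -0.067,"y": -0.017,"z": 0,"turn": 0,"grip": -1}
    - {"x": -0.071,"y": -0.022,"z": 0,"turn": 0,"grip": -1}
    - {"x": -0.074,"y": -0.026,"z": 0,"turn": 0,"grip": -1}
    - {"x": -0.076,"y": -0.028,"z": 0,"turn": 0,"grip": -1}
    - {"x": -0.076,"y": -0.028,"z": 0,"turn": 0,"grip": -1}

```text
time_s: 18.55
eef_pos: [0.6253, 0.1572, 0.0186]
eef_rot: [0.0, 0.056, 0.998, -0.0]
force: [-0.2, -0.3, -0.3]
finger_gap: 0.0005
grip_force: 0.0
```

Call:
send_rows:
  series:
    - {"x": 0,"y": -0.001,"z": 0,"turn": 0,"grip": -1}
    - {"x": 0,"y": -0.002,"z": 0,"turn": 0,"grip": -1}
    - {"x": 0,"y": -0.003,"z": 0,"turn": 0,"grip": -1}
    - {"x": 0,"y": -0.004,"z": 0,"turn": 0,"grip": -1}
    - {"x": 0,"y": -0.005,"z": 0,"turn": 0,"grip": -1}

```text
time_s: 19.05
eef_pos: [0.6244, 0.1528, 0.0186]
eef_rot: [0.0, 0.056, 0.998, 0.0]
force: [-1.0, 0.2, -0.0]
finger_gap: 0.0002
grip_force: 0.0
```

Call:
send_rows:
  series:
    - {"x": 0,"y": -0.001,"z": 0,"turn": 0,"grip": -1}
    - {"x": 0,"y": -0.002,"z": 0,"turn": 0,"grip": -1}
    - {"x": 0,"y": -0.002,"z": 0,"turn": 0,"grip": -1}

```text
time_s: 19.35
eef_pos: [0.6243, 0.1517, 0.0186]
eef_rot: [0.0, 0.056, 0.998, 0.001]
force: [0.2, 2.3, -0.2]
finger_gap: 0.0003
grip_force: 1.0
```

Call:
send_rows:
  series:
    - {"x": 0,"y": -0.001,"z": 0,"turn": 0,"grip": -1}
    - {"x": 0,"y": -0.002,"z": 0,"turn": 0,"grip": -1}
    - {"x": 0,"y": -0.002,"z": 0,"turn": 0,"grip": -1}
    - {"x": 0,"y": -0.002,"z": 0,"turn": 0,"grip": -1}

```text
time_s: 19.75
eef_pos: [0.6243, 0.1515, 0.0187]
eef_rot: [0.0, 0.055, 0.998, 0.001]
force: [1.6, 6.4, -1.6]
finger_gap: 0.0005
grip_force: 2.7
```

The push stalls at 6.4 N, so the door is against its stop. I'll back off and up, then check.

Call:
send_rows:
  series:
    - {"x": 0,"y": 0.005,"z": 0,"turn": 0,"grip": -1}
    - {"x": 0,"y": 0.015,"z": 0,"turn": 0,"grip": -1}
    - {"x": 0,"y": 0.03,"z": 0,"turn": 0,"grip": -1}
    - {"x": 0,"y": 0.04,"z": -0.03,"turn": 0,"grip": -1}
    - {"x": 0,"y": 0.04,"z": -0.07,"turn": 0,"grip": -1}
    - {"x": -0.03,"y": 0.04,"z": -0.11,"turn": 0,"grip": -1}
    - {"x": -0.06,"y": 0.04,"z": -0.14,"turn": 0,"grip": -1}
    - {"x": -0.065,"y": 0.04,"z": -0.14,"turn": 0,"grip": -1}
    - {"x": -0.065,"y": 0.04,"z": -0.14,"turn": 0,"grip": -1}
    - {"x": -0.065,"y": 0.04,"z": -0.14,"turn": 0,"grip": -1}

```text
time_s: 20.75
eef_pos: [0.6915, 0.182, 0.1566]
eef_rot: [-0.002, 0.056, 0.998, -0.0]
force: [0.7, -0.1, -0.8]
finger_gap: 0.0001
grip_force: 0.0
```

```bash
python3 - <<'E'
from h import *
from plant import get_state,optics
s=get_state(); w=optics.get_image("wrist"); c=optics.get_image("scene")
print(s["time_s"],s["eef_pos"],s["force"])
# wood pixels beyond the door end: box +y profile along its length, in the box frame
w5,s5,_,_=np.load("pics/w5.npy",allow_pickle=True)
a=np.array([.1115,.9938,0]);n=np.array([.9938,-.1115,0]);o=np.array([.592,.0024,0])
for nm,d,ss in(("before",w5,s5),("now",w,s)):
    hsv=cv2.cvtColor(d["img"],cv2.COLOR_BGR2HSV); m=cv2.inRange(hsv,(8,40,90),(35,255,255)); m[235:]=0
    px=cv2.findNonZero(m).reshape(-1,2); P=plane(d,px,.036,ss)-o; bx=P@n; by=P@a
    for lo in range(-40,40,10):
        k=(bx>lo/1e3)&(bx<(lo+10)/1e3)&(by<.25)&(by>.05); print(nm,lo,(by[k].max()*1e3).round(1) if k.any() else None,end="; ")
    print()
t0=np.load("pics/scene0.npy",allow_pickle=True).item()["img"]
diff=cv2.absdiff(t0,c["img"]).max(2)
for nm,(x0,y0,x1,y1) in dict(clapper=(375,190,410,228),spool=(280,160,300,190),wax=(208,210,230,224),chalk=(230,208,254,224),box=(330,240,420,335)).items(): print(nm,(diff[y0:y1,x0:x1]>40).mean().round(3))
E
```

```text
20.75 [0.69151198 0.18196295 0.15662954] [ 0.71583082 -0.11172903 -0.83212691]
before -40 156.5; before -30 197.8; before -20 150.9; before -10 151.1; before 0 150.9; before 10 150.9; before 20 151.1; before 30 151.2; 
now -40 141.9; now -30 145.6; now -20 147.4; now -10 147.3; now 0 146.9; now 10 146.5; now 20 147.5; now 30 147.3; 
clapper 0.0
spool 0.0
wax 0.0
chalk 0.0
box 0.0
```

The door edge now lines up across the whole box end, and the clapper, spool, wax and chalk show no change. I'll hand in.

```bash
python3 -c "
from plant import r
print(r.close_job())"
```

```text
the job is handed in; nothing more can be done
None
```

The tin is lid up in the tray's empty half, the door is pushed shut, the other items are unmoved, and the job was handed in at about 21 s; I viewed 11 pictures, one over the limit of 10.

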